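Feel out the hidden release groove of a clamp rail and press its key

ROBOT

A 6-joint arm with a two-finger parallel gripper is mounted at the origin on the work surface. World frame = base frame: x ahead of the robot, y to its left, z up, the work surface at z = 0. Lengths are in mm, angles in rad, forces in N, time in s.
With the tool pointing down it reaches from about 400 to 925 mm from the base axis. Payload 12.5 kg.
Tool frame: the origin (TCP) lies midway between the tips of the shut fingers; the grasp point (between the pads) lies 19 mm behind it; y points along the fingers, x is the direction in which the jaws open and shut, and the axes are right-handed (so a half turn about y gives the same grasp; the last joint's range is limited). The gripper opens to 95 mm and grips with 3 to 60 N. Pads are 20 mm wide; open, the fingers measure 119 mm over their backs; the gripper's body (75 mm by 180 mm) begins 59 mm behind the grasp point.
Start: joints at [-1.312, 0.491, 1.559, -0, 1.092, -0.106], TCP at [223, -583.882, 214.661] pointing down, gripper open.
Joint ranges: [-3.1, 3.1], [-0.84, 2.19], [0.05, 2.79], [-1.13, 4.28], [0.06, 2.93], [-2.69, 2.69]. Speed limits (rad/s): [2.22, 2.22, 2.79, 3.14, 3.14, 3.14].

INTERFACE

Orientations are given as [roll, pitch, yaw] about the fixed x, y, z axes, in that order (R = Rz(yaw) Ry(pitch) Rx(roll)).
In Python, from cell import env, vision, job gives the robot as it stands.
- The arm moves only by the shell command python3 -m crank 'ROWS' [OPENING]. ROWS is JSON, a list of rows, each a list of 6 numbers: the shift along the tool's x, y, z in mm, then the turn, a rotation vector about the tool's x, y, z in degrees. In form: [[x, y, z, rx, ry, rz], ...]. A call has 1 to 5 rows; each row is the pose to reach, as a shift and turn from the pose measured when the call began, along the tool's axes at that moment; what a row does not reach only later rows make up. A row lasts 1/10 s, in which the tool goes at most 50 mm and 8.59 degrees, less where a joint would pass 70% of its speed; a pose out of reach is approached as far as the arm can. A call with a gripper value outside its range is refused whole. OPENING is the opening, from 0 (shut) to 1 (fully open), set as the call begins (- or left out, the last holds). The fingers move at their own pace and stop on an object; the grip force is fixed at half the most. Time passes only in rows, so rows that repeat a pose let the fingers close. It gives the time, the measured TCP pose, the force and the opening at its end, in the units of the state.
- env.state(): the state, without advancing time (a new reading comes with each control period).
- vision.read_camera(name): name is "side" or "top"; returns (picture, depth): 420x560x3 uint8, blue, green, red; 420x560 float32, mm along the optical axis (not along the pixel's ray), 0 where there is no reading.
- vision.calibration(name): a dict with "vertical_fov" (degrees; the focal length in pixels is half the picture's height over the tangent of half this angle, whatever the lens; pixels are square), "cx", "cy" (the principal point, pixels), "pose" (4x4, takes a point from camera to world coordinates). Camera axes: x right, y down, z forward; pixel columns grow to the right and rows downward; lengths in mm; the calibration is good to about 2 mm. A picture is of the moment at which its call begins. calibration takes no time and is no camera call.
- job.job_done(): hands the job in, once; it reports no verdict.
The state is a dict: "t": time; "joints": joint angles; "qvel": joint speeds; "tau": joint torques, N m; "eef_pos": TCP position; "tcp_rot": TCP orientation; "ft_force": force on the tool from outside, world axes, zero at the start; "moment": the same for the moment, N m; "opening": opening from 0.0 (shut) to 1.0 (fully open).
Only numpy, scipy, OpenCV 4.12 (cv2) and the standard library are available. Lean on these libraries where they do the work, as an engineer would, in place of code of your own. Each camera call takes 0.05 s, during which the arm holds its last target.

TASK

The clamp rail on the drill-press table holds a steel dome, and its release key is hidden in a groove somewhere along the rail's top edge. Put a fingertip on the top edge close to one end of the rail, run it along the edge towards the middle until you find the groove, then press the key inside the groove fully down (it stays down) and come away. Pick nothing up, and leave the dome and the loose tools where they lie.

Things in the scene. Friction and masses are not known exactly. Their poses are not given: they have to be found in the camera images.
- clamp_rail: Fixed straight steel rail, 400 mm long (along its y), 32 mm wide (x), flat top edge 48 mm above the table. Origin: centre of its underside, on the table. Its top is one level surface of butted steel pieces, broken only by the release groove. A 10 mm high foot (bolt to 17 mm) extends 30 mm past each end. Half-way along its -x side a toe clamp, below 20 mm height, reaches over the dome's flange.
- rail_top (a point): Middle of the rail's flat top edge, axes as the rail. The groove is cut right across the top edge (open on both sides), 46 mm long along y. Its centre lies within 95 mm of this point along y, either way, differently each time; its place is not reported and must be found by touch or sight. The outer 85 mm of the edge at each end is always solid.
- release_key (a joint): Steel key in the groove: flat block 40 mm along the rail, 28 mm across, centred in the groove; its top starts 6 mm below the rail's top edge. Value: how far it is pressed straight down, m; 0 at the start, 0.008 at its stop (top then 14 mm below the edge). About 5 to 8 N moves it; no return spring, it stays where left. Pressing it tips the toe clamp up.
- dome: Polished steel dome under the toe clamp, standing loose on the table, about 0.7 kg: flange 150 mm across and 4 mm thick, dome 120 mm across and 55 mm high. Origin: centre of its underside, about 115 mm from the rail's centre line on the rail's -x side. Leave alone.
- wrench: Loose steel wrench, 190 mm long, lying flat along its x axis on the rail's +x side. Origin: centre of its underside. Leave alone.
- chuck_key: Loose T-shaped drill chuck key lying on the rail's +x side: shaft 72 mm along its x, cross-bar 70 mm along its y, up to 20 mm high. Origin: under the middle of the shaft. Leave alone.
- bolt: Loose bolt standing on its 22 mm head on the rail's -x side, 44 mm high. Origin: centre of its underside. Leave alone.

How it is judged (in metres and radians):
On the way, in this order (a step that is already met when the one before it is completed fails the run):
1. a fingertip touches the rail within about 45 mm of one of its ends (contact force between the fingers and clamp_rail above 0.3 N and (y of the grasp point in the frame of clamp_rail above 0.155 m or y of the grasp point in the frame of clamp_rail below -0.155 m) and value of joint release_key below 0.001 m), for 0.1 s.
2. moving towards the middle, the fingertip touches the rail's edge again 55 to 95 mm from an end, before the key is pressed (contact force between the fingers and clamp_rail above 0.3 N and y of the grasp point in the frame of clamp_rail between -0.145 and 0.145 m and (y of the grasp point in the frame of clamp_rail above 0.105 m or y of the grasp point in the frame of clamp_rail below -0.105 m) and value of joint release_key below 0.001 m), for 0.05 s.
3. the key in the groove is pressed fully down (value of joint release_key above 0.006 m), for 0.2 s.
At the end, for the whole second after the job is handed in: The release key is at least 6 mm of its 8 mm down, the dome is within 12 mm and the wrench, chuck key and bolt are within 30 mm of where they started (value of joint release_key above 0.006 m and distance of dome from where it was at the start of the episode below 0.012 m and distance of each of wrench, chuck_key, bolt from where it was at the start of the episode below 0.03 m); the robot touches nothing.
It fails at once if the dome is lifted or moved more than 12 mm (distance of dome from where it was at the start of the episode above 0.012 m).
It fails at once if the wrench is lifted or moved more than 30 mm (distance of wrench from where it was at the start of the episode above 0.03 m).
It fails at once if the chuck key is lifted or moved more than 30 mm (distance of chuck_key from where it was at the start of the episode above 0.03 m).
It fails at once if the bolt is lifted or moved more than 30 mm (distance of bolt from where it was at the start of the episode above 0.03 m).
It also fails if it takes over 54 s, if anything falls off the work surface, if the arm or the gripper's body presses on something with over 40 N, if the wrist force passes 120 N, or if a joint passes its speed limit or range.

## Working session

There is one attempt and no reset: what is moved stays moved. The work goes in short steps, Python scripts to look and compute and a shell command to move; the robot and the scene stay as the last step left them, time stands still between calls to the robot, and variables do not carry over. Pictures are saved under pics/ and viewed, and the job is handed in when it is done.

```bash
ls; mkdir -p pics
python3 - <<'E'
from cell import env, vision, job
import cv2,numpy as np
s=env.state();print(s)
for n in("side","top"):
    p,d=vision.read_camera(n);c=vision.calibration(n);print(n,c)
    cv2.imwrite(f"pics/{n}0.png",p);np.save(f"{n}0.npy",d)
E
```

```text
pics
{'t': 0.0, 'joints': array([-1.31159708e+00,  4.91568935e-01,  1.55944931e+00, -1.98116077e-06,
        1.09170075e+00, -1.05588656e-01]), 'qvel': array([-0.00171964, -0.00245887,  0.00010488,  0.0003157 ,  0.00014841,
        0.00027077]), 'tau': array([ 2.86324808e-03, -6.12637067e+01, -2.58175421e+01,  6.94180978e-02,
        4.82706015e-02, -1.03882101e-04]), 'eef_pos': array([ 222.93397104, -583.62695306,  214.05597137]), 'tcp_rot': array([-1.57067937e+00,  1.12025577e-03, -1.20600744e+00]), 'ft_force': array([0.74431763, 0.13905163, 1.48507686]), 'moment': array([ 0.02002135, -0.00201747, -0.02786027]), 'opening': 0.9998539109697531}
side {'vertical_fov': 46.87416003112586, 'cx': 279.3943720663274, 'cy': 205.84599764673706, 'pose': array([[-7.19465403e-01, -4.25043693e-01,  5.49278976e-01,
         1.59668632e+02],
       [-6.94526798e-01,  4.41938977e-01, -5.67734505e-01,
         4.68024781e+02],
       [-1.43581785e-03, -7.89954303e-01, -6.13164039e-01,
         4.91221329e+02],
       [ 0.00000000e+00,  0.00000000e+00,  0.00000000e+00,
         1.00000000e+00]])}
top {'vertical_fov': 52.193511138157945, 'cx': 274.3093604014901, 'cy': 210.9857349804742, 'pose': array([[-2.39713828e-02, -9.74503795e-01,  2.23086814e-01,
         4.08124050e+02],
       [-9.99712606e-01,  2.34294014e-02, -5.07628871e-03,
         4.07041647e+01],
       [-2.79927881e-04, -2.23144386e-01, -9.74785363e-01,
         7.15089358e+02],
       [ 0.00000000e+00,  0.00000000e+00,  0.00000000e+00,
         1.00000000e+00]])}
```

View pics/side0.png

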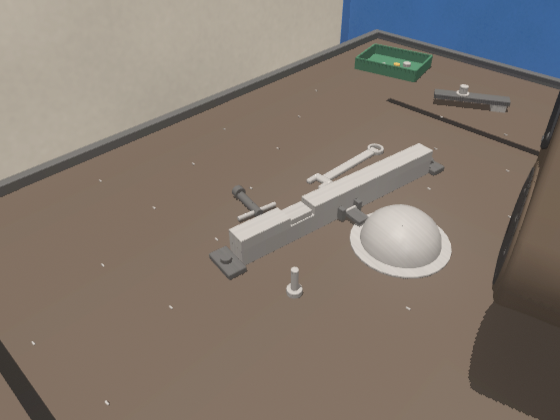

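View pics/top0.png

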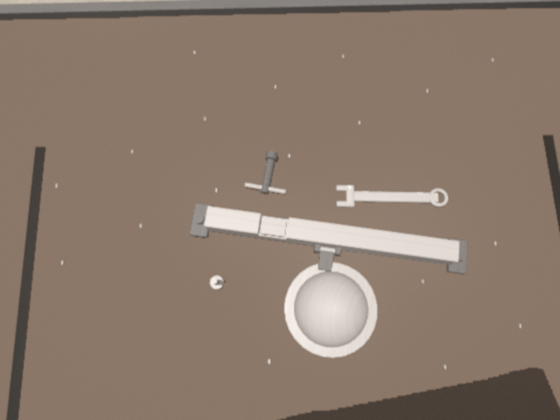

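The top camera shows the rail from about (204,219) to (459,251). A recess that looks like the groove spans columns 260–287, and the dome is at (331,309). Next I'll fit the rail using depth.

```bash
cat > h.py <<'E'
import numpy as np,cv2
from cell import vision
def cloud(n,d):
    c=vision.calibration(n);h,w=d.shape
    f=h/2/np.tan(np.radians(c["vertical_fov"]/2))
    v,u=np.mgrid[:h,:w]
    P=np.stack([(u-c["cx"])/f*d,(v-c["cy"])/f*d,d],-1)@c["pose"][:3,:3].T+c["pose"][:3,3]
    P[d<=0]=np.nan
    return P
E
python3 - <<'E'
from h import *
for n in("top","side"):
    d=np.load(n+"0.npy");P=cloud(n,d);img=cv2.imread(f"pics/{n}0.png")
    m=(P[...,2]>42)&(P[...,2]<56)
    # keep largest comp, bright
    m&=(img.min(-1)>90)
    m=cv2.morphologyEx(m.astype(np.uint8),cv2.MORPH_CLOSE,np.ones((3,3)))
    k,l,st,ce=cv2.connectedComponentsWithStats(m)
    for i in np.argsort(-st[1:,4])[:4]+1: print(st[i],np.nanmean(P[l==i],0))
    q=P[...,:2]
    big=[i for i in range(1,k) if st[i,4]>300 and (ce[i,1]<275 if n=="top" else True) and np.nanmax(P[l==i][:,0])-0>0]
    pts=np.concatenate([P[l==i] for i in big if True]);pts=pts[(pts[:,2]>44)&(pts[:,2]<53)]
    # exclude dome
    rect=cv2.minAreaRect(pts[:,:2].astype(np.float32));print(n,rect,np.median(pts[:,2]))
    np.save(n+"pts.npy",pts)
E
```

```text
[ 205  206  254   56 5206] [522.00788729 -54.90033067  48.77248209]
[ 306  280   56   57 2428] [407.72467506 -48.56424675  49.45119236]
[211 277   6   7  36] [454.27588992 133.84105784  45.08151708]
top ((523.2918090820312, -51.18601989746094), (400.3964538574219, 32.86958312988281), 80.46253967285156) 49.55370847115955
[ 229  143  204  102 3578] [524.47579439 -24.94593002  47.22085362]
[ 375  204   57   38 1545] [403.06482283 -39.11384952  48.61152375]
[  0   0  49  11 206] [1901.48048318 -126.16699309   48.53019189]
[291 267   8   7  46] [453.19254572 136.81411269  44.04684769]
side ((455.4967956542969, -37.173980712890625), (400.5834655761719, 171.07763671875), 80.57393646240234) 48.231499794182014
```

Run:
```python
from h import *
a=np.radians(80.46);yv=np.array([np.cos(a),np.sin(a)]);xv=np.array([yv[1],-yv[0]]);C=np.array([523.3,-51.2])
for n in("top","side"):
    P=cloud(n,np.load(n+"0.npy")).reshape(-1,3)
    r=P[:,:2]-C;X=r@xv;Y=r@yv
    s=(abs(X)<30)&(abs(Y)<230)&(P[:,2]>44)&(P[:,2]<54)
    rect=cv2.minAreaRect(P[s][:,:2].astype(np.float32));print(n,rect)
    s=(abs(X)<9)
    print([(y,round(float(np.median(P[s&(abs(Y-y)<2.5)][:,2])),1), int((s&(abs(Y-y)<2.5)).sum())) for y in range(-200,201,5) if -210<y])
    for z0,m in((0,0),):
        pass
    im=cv2.imread(f"pics/{n}0.png");
    x0,y0,w,h=(190,190,290,90) if n=="top" else (215,140,225,125)
    cv2.imwrite(f"pics/{n}0z.png",cv2.resize(im[y0:y0+h,x0:x0+w],None,fx=2.7,fy=2.7,interpolation=cv2.INTER_CUBIC))
    # objects other
```

```text
top ((523.2918090820312, -51.18601989746094), (400.3964538574219, 32.86958312988281), 80.46253967285156)
[(-200, 49.4, 18), (-195, 49.9, 37), (-190, 50.1, 37), (-185, 50.2, 35), (-180, 49.7, 36), (-175, 49.9, 41), (-170, 50.3, 37), (-165, 49.8, 35), (-160, 50.0, 36), (-155, 50.0, 39), (-150, 49.8, 38), (-145, 49.9, 36), (-140, 49.3, 36), (-135, 49.6, 34), (-130, 49.6, 37), (-125, 49.5, 36), (-120, 49.6, 38), (-115, 49.6, 31), (-110, 49.6, 41), (-105, 49.5, 38), (-100, 49.5, 34), (-95, 49.8, 37), (-90, 50.2, 37), (-85, 49.7, 37), (-80, 50.1, 36), (-75, 50.0, 33), (-70, 49.9, 38), (-65, 50.1, 35), (-60, 50.0, 35), (-55, 50.0, 40), (-50, 49.9, 37), (-45, 49.9, 34), (-40, 49.6, 36), (-35, 49.6, 35), (-30, 49.7, 37), (-25, 49.7, 36), (-20, 49.6, 38), (-15, 49.3, 35), (-10, 49.9, 33), (-5, 49.5, 33), (0, 49.9, 38), (5, 49.6, 36), (10, 49.6, 35), (15, 49.5, 36), (20, 49.5, 34), (25, 49.7, 34), (30, 49.7, 37), (35, 49.6, 35), (40, 49.2, 36), (45, 49.6, 39), (50, 49.7, 35), (55, 49.6, 34), (60, 49.5, 37), (65, 49.6, 36), (70, 34.9, 35), (75, 43.5, 35), (80, 43.0, 36), (85, 43.6, 33), (90, 42.8, 34), (95, 43.3, 34), (100, 43.4, 36), (105, 43.6, 34), (110, 43.2, 32), (115, 39.8, 39), (120, 49.2, 35), (125, 49.3, 34), (130, 49.6, 34), (135, 49.5, 35), (140, 49.4, 36), (145, 49.6, 35), (150, 49.5, 34), (155, 49.2, 33), (160, 49.1, 35), (165, 49.2, 32), (170, 49.2, 35), (175, 49.4, 34), (180, 49.5, 33), (185, 49.2, 35), (190, 49.3, 34), (195, 49.0, 32), (200, 49.1, 21)]
side ((522.716796875, -48.333587646484375), (400.5834655761719, 34.797569274902344), 80.57393646240234)
  return _methods._mean(a, axis=axis, dtype=dtype,
  ret = ret.dtype.type(ret / rcount)
```

Run:
```python
from h import *
P=cloud("top",np.load("top0.npy"))
for nm,(u,v) in dict(bolt=(217,282),chuckbar_l=(247,186),chuckbar_r=(284,190),chuck_end=(271,156),wr=(350,196),wr_l=(338,205),wr_ring=(440,198),keyL=(262,227),keyR=(285,229),dome=(331,309)).items(): print(nm,P[v,u].round(1))
from cell import env
print(env.state()["t"])
```

```text
bolt [451.8 129.9  33.5]
chuckbar_l [615.3  82.8   7. ]
chuckbar_r [605.7  19.6  10.4]
chuck_end [663.5  40.4  21.2]
wr [592.4 -92.2  10.5]
wr_l [577.6 -71.2   8.7]
wr_ring [ 5.878e+02 -2.488e+02  3.000e-01]
keyL [536.2  57.4  43.3]
keyR [532.   20.9  43.3]
dome [406.3 -44.2  55.2]
0.1
```

View pics/side0z.png

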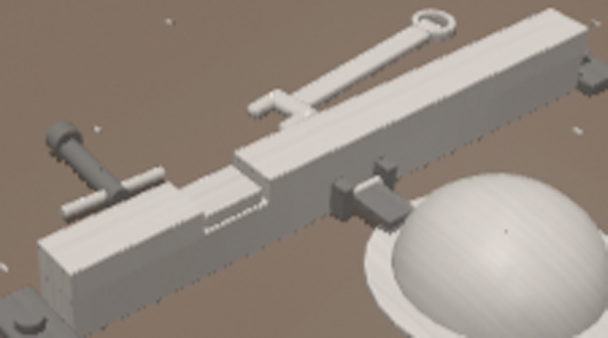

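View pics/top0z.png

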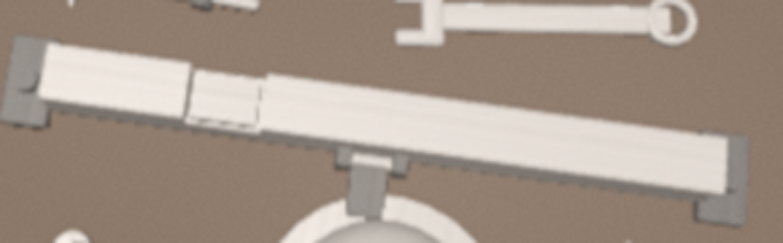

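The groove is clear in both views. It runs from about y=+70 to +115 mm in the rail frame, with its centre near +92 and the key about 6 mm down. I'll start at the +y end with the fingers shut and stay high while I travel.

```bash
cat > go.py <<'E'
import sys,numpy as np
from scipy.spatial.transform import Rotation as R
from cell import env
C=np.array([523.,-49.8]);a=np.radians(80.5);yv=np.array([np.cos(a),np.sin(a)]);xv=np.array([yv[1],-yv[0]])
s=env.state();p=s["eef_pos"];Rm=R.from_euler("xyz",s["tcp_rot"])
r=p[:2]-C
print("t",round(s["t"],2),"tcp",p.round(2),"rail X,Y",(r@xv).round(1),(r@yv).round(1),"F",s["ft_force"].round(2),"rot",s["tcp_rot"].round(4),"open",round(s["opening"],3),"q",s["joints"].round(2))
if len(sys.argv)>3:
    X,Y,Z=map(float,sys.argv[1:4])
    g=np.append(C+X*xv+Y*yv,Z)
    tgt=R.from_euler("xyz",[-np.pi/2,0,a-np.pi/2])
    print("shift",Rm.inv().apply(g-p).round(2),"turn",np.degrees((Rm.inv()*tgt).as_rotvec()).round(2))
E
python3 -m crank '[[-33,0,34,0,-8,0],[-66,0,68,0,-16,0],[-99,0,102,0,-24,0],[-132,0,136,0,-32,0],[-165,0,170,0,-40,0]]' 0; python3 go.py 0 172 120
```

```text
t: 0.6
eef_pos: [323.2, -367.0, 214.1]
tcp_rot: [-1.57, 0.001, -0.502]
ft_force: [1.1, -1.2, -0.0]
opening: 0.634
t 0.6 tcp [ 323.22 -367.02  214.14] rail X,Y -144.7 -345.8 F [ 1.11 -1.19 -0.04] rot [-1.5699e+00  1.0000e-03 -5.0250e-01] open 0.634 q [-0.98  0.3   1.88  0.    0.96 -0.48]
shift [-34.42  94.65 536.48] turn [ -0.06 -19.29  -0.05]
```

```bash
python3 -m crank '[[-3,0,48,0,-4,0],[-6,0,96,0,-8,0],[-9,5,144,0,-12,0],[-12,10,192,0,-16,0],[-16,20,240,0,-19.3,0]]' 0; python3 go.py 0 172 120
```

```text
t: 1.1
eef_pos: [425.5, -147.2, 194.6]
tcp_rot: [-1.57, -0.001, -0.163]
ft_force: [0.9, -0.5, 0.5]
opening: 0.212
t 1.1 tcp [ 425.46 -147.24  194.58] rail X,Y -80.1 -112.2 F [ 0.85 -0.47  0.46] rot [-1.570e+00 -6.000e-04 -1.632e-01] open 0.212 q [-0.48  0.27  1.99  0.    0.88 -0.32]
shift [ 80.83  74.86 283.93] turn [-0.05  0.15  0.03]
```

```bash
python3 -m crank '[[13,0,48,0,0,0],[26,10,96,0,0,0],[40,20,144,0,0,0],[54,30,192,0,0,0],[68,40,240,0,0,0]]' 0; python3 -m crank '[[7,12,22,0,0,0],[13,24,44,0,0,0],[13,34,44,0,0,0],[13,34,44,0,0,0]]' 0; python3 go.py 0 172 60
```

```text
t: 1.6
eef_pos: [529.8, 76.0, 155.3]
tcp_rot: [-1.57, -0.0, -0.163]
ft_force: [0.3, -1.0, 0.7]
opening: 0.003
t: 2.0
eef_pos: [548.8, 117.3, 119.8]
tcp_rot: [-1.571, 0.002, -0.162]
ft_force: [-0.5, 0.5, 0.0]
opening: 0.008
t 2.0 tcp [548.78 117.31 119.84] rail X,Y -2.2 169.1 F [-0.5   0.49  0.02] rot [-1.5709  0.0025 -0.162 ] open 0.008 q [0.09 0.52 1.82 0.   0.81 0.25]
shift [ 2.32 59.83  2.92] turn [ 0.01  0.22 -0.14]
```

```bash
python3 -m crank '[[2,20,3,0,0,0],[2,40,3,0,0,0],[2,55,3,0,0,0],[2,62,3,0,0,0],[2,62,3,0,0,0]]' 0
python3 - <<'E'
from h import *
for n in("side","top"):
    p,d=vision.read_camera(n);cv2.imwrite(f"pics/{n}1.png",cv2.resize(p[130:300,150:480],None,fx=2.2,fy=2.2))
E
python3 go.py 0 172 48
```

```text
t: 2.5
eef_pos: [550.8, 119.1, 57.6]
tcp_rot: [-1.571, 0.003, -0.163]
ft_force: [-0.4, -0.3, 0.1]
opening: 0.005
t 2.6 tcp [551.35 119.51  58.6 ] rail X,Y 0.0 171.7 F [ 0.09  0.23 -0.41] rot [-1.5708  0.0018 -0.1625] open 0.005 q [0.1  0.61 1.85 0.   0.68 0.26]
shift [1.00e-02 1.06e+01 3.40e-01] turn [-0.    0.19 -0.1 ]
```

View pics/side1.png

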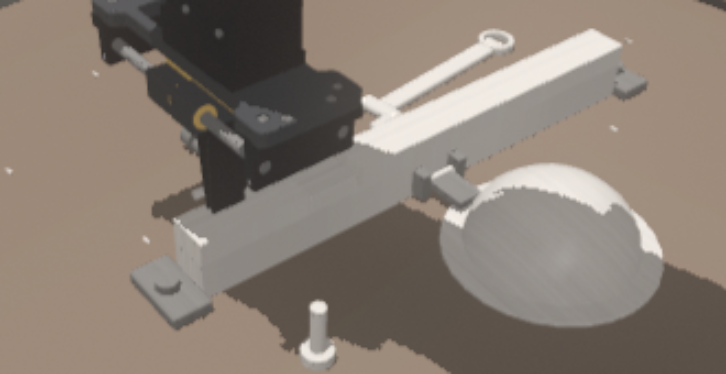

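In the side view the shut fingers, tip near (225,205), sit over the rail's near (+y) end with the bolt well clear at (318,330). I'll descend until I feel contact.

```bash
python3 -m crank '[[0,3,0,0,0,0],[0,6,0,0,0,0],[0,8,0,0,0,0],[0,9,0,0,0,0]]' 0; python3 -m crank '[[0,1,0,0,0,0],[0,1,0,0,0,0]]' 0;python3 -m crank '[[0,1,0,0,0,0],[0,1,0,0,0,0]]' 0
```

```text
t: 3.0
eef_pos: [551.3, 119.5, 49.5]
tcp_rot: [-1.571, 0.002, -0.162]
ft_force: [-0.7, -0.7, 0.3]
opening: 0.005
t: 3.2
eef_pos: [551.3, 119.6, 48.4]
tcp_rot: [-1.571, 0.002, -0.162]
ft_force: [0.2, 0.6, -0.1]
opening: 0.006
t: 3.4
eef_pos: [551.3, 119.6, 48.3]
tcp_rot: [-1.571, 0.001, -0.162]
ft_force: [-3.3, -1.3, 11.8]
opening: 0.0
```

```bash
python3 -m crank '[[0,0.7,0,0,0,0],[0,0.7,0,0,0,0],[0,0.7,0,0,0,0]]' 0; python3 go.py 0 160 48;  python3 -m crank '[[0,0.7,-4,0,0,0],[0,0.7,-8,0,0,0],[0,0.7,-12,0,0,0],[0,0.7,-16,0,0,0],[0,0.7,-20,0,0,0]]' 0;  python3 go.py 0 135 48
```

```text
t: 3.7
eef_pos: [551.3, 119.6, 48.3]
tcp_rot: [-1.571, 0.001, -0.162]
ft_force: [-2.9, -1.0, 9.8]
opening: 0.004
t 3.7 tcp [551.31 119.57  48.3 ] rail X,Y -0.0 171.7 F [-2.91 -0.99  9.75] rot [-1.5707e+00  1.0000e-03 -1.6220e-01] open 0.004 q [0.1  0.63 1.86 0.   0.66 0.26]
shift [-1.000e-02  3.000e-01 -1.172e+01] turn [-0.01  0.21 -0.06]
t: 4.2
eef_pos: [548.8, 100.3, 48.3]
tcp_rot: [-1.57, -0.001, -0.162]
ft_force: [0.5, 4.3, 6.4]
opening: 0.007
t 4.2 tcp [548.78 100.27  48.3 ] rail X,Y 0.7 152.3 F [0.47 4.26 6.4 ] rot [-1.5697e+00 -9.0000e-04 -1.6220e-01] open 0.007 q [0.06 0.62 1.88 0.   0.64 0.22]
shift [ -0.72   0.28 -17.26] turn [-0.07  0.2   0.05]
```

```bash
python3 -m crank '[[-0.3,0.7,-4,0,0,0],[-0.5,0.7,-8,0,0,0],[-0.7,0.7,-12,0,0,0],[-0.7,0.7,-16,0,0,0],[-0.7,0.7,-18,0,0,0]]' 0;  python3 -m crank '[[0,0.7,-2,0,0,0],[0,0.7,-4,0,0,0],[0,0.7,-6,0,0,0],[0,0.7,-6,0,0,0]]' 0;  python3 go.py 0 125 48
```

```text
t: 4.7
eef_pos: [545.9, 82.9, 48.3]
tcp_rot: [-1.569, -0.003, -0.163]
ft_force: [0.3, 4.3, 7.5]
opening: 0.003
t: 5.1
eef_pos: [545.5, 77.2, 48.3]
tcp_rot: [-1.568, -0.005, -0.163]
ft_force: [-0.8, 2.3, 5.9]
opening: 0.006
t 5.1 tcp [545.52  77.25  48.32] rail X,Y 1.2 129.0 F [-0.85  2.25  5.92] rot [-1.568  -0.0046 -0.1628] open 0.006 q [0.02 0.61 1.9  0.   0.63 0.18]
shift [-1.25  0.3  -4.02] turn [-0.16  0.18  0.26]
```

Contact holds at 129 mm. I'll keep sliding until the tip drops off the edge.

```bash
python3 -m crank '[[-0.4,0.7,-3,0,0,0],[-0.8,0.7,-6,0,0,0],[-1.2,0.7,-9,0,0,0],[-1.2,0.7,-12,0,0,0],[-1.2,0.7,-14,0,0,0]]' 0;python3 go.py; python3 -m crank '[[0,0.7,-2,0,0,0],[0,0.7,-4,0,0,0],[0,0.7,-6,0,0,0],[0,0.7,-6,0,0,0]]' 0;  python3 go.py 0 92 48;python3 -m crank '[[0,0.7,-2,0,0,0],[0,0.7,-4,0,0,0],[0,0.7,-6,0,0,0],[0,0.7,-6,0,0,0]]' 0;  python3 go.py 0 92 48
```

```text
t: 5.6
eef_pos: [542.7, 64.0, 48.2]
tcp_rot: [-1.567, -0.006, -0.163]
ft_force: [0.3, 4.8, 7.6]
opening: 0.005
t 5.6 tcp [542.71  63.98  48.24] rail X,Y 0.7 115.5 F [0.33 4.81 7.59] rot [-1.5671 -0.0064 -0.1629] open 0.005 q [-0.    0.61  1.91  0.    0.62  0.15]
t: 6.0
eef_pos: [542.4, 58.3, 48.2]
tcp_rot: [-1.566, -0.008, -0.163]
ft_force: [0.8, 1.9, 7.2]
opening: 0.006
t 6.0 tcp [542.38  58.3   48.21] rail X,Y 1.3 109.8 F [0.84 1.89 7.17] rot [-1.5664 -0.0082 -0.1631] open 0.006 q [-0.02  0.61  1.91  0.01  0.61  0.14]
shift [ -1.32   0.12 -17.81] turn [-0.25  0.15  0.47]
t: 6.4
eef_pos: [541.3, 52.2, 47.5]
tcp_rot: [-1.567, -0.008, -0.163]
ft_force: [-0.1, 0.4, -0.7]
opening: 0.003
t 6.4 tcp [541.31  52.21  47.46] rail X,Y 1.2 103.6 F [-0.13  0.36 -0.74] rot [-1.5666 -0.008  -0.1631] open 0.003 q [-0.03  0.61  1.92  0.01  0.61  0.13]
shift [ -1.25  -0.6  -11.63] turn [-0.24  0.15  0.46]
```

The force dropped between Y≈110 and 104, so the tip is now inside the groove and its near edge is at about 114. That agrees with a centre near 91. I'll centre there and press.

```bash
python3 -m crank '[[-0.5,0,-4,0,0,0.2],[-1.2,0,-8,0,0,0.4],[-1.2,0,-12,0,0,0.5],[-1.2,0,-12.5,0,0,0.5]]' 0;python3 go.py 0 91 34; python3 -m crank '[[0,2,0,0,0,0],[0,4,0,0,0,0],[0,5,0,0,0,0],[0,5,0,0,0,0]]' 0;  python3 go.py 0 91 34
```

```text
t: 6.8
eef_pos: [538.0, 39.5, 47.3]
tcp_rot: [-1.567, 0.001, -0.164]
ft_force: [0.2, -0.5, 0.6]
opening: 0.001
t 6.8 tcp [538.03  39.48  47.33] rail X,Y 0.1 90.5 F [ 0.23 -0.51  0.58] rot [-1.5666e+00  1.0000e-03 -1.6370e-01] open 0.001 q [-0.05  0.6   1.92  0.01  0.62  0.11]
shift [-0.07 13.33  0.41] turn [-0.24  0.12 -0.06]
t: 7.2
eef_pos: [538.0, 39.6, 42.2]
tcp_rot: [-1.567, 0.001, -0.164]
ft_force: [0.6, 0.1, 0.3]
opening: 0.001
t 7.2 tcp [537.99  39.57  42.19] rail X,Y 0.0 90.6 F [0.57 0.13 0.27] rot [-1.5667e+00  1.1000e-03 -1.6360e-01] open 0.001 q [-0.05  0.61  1.92  0.01  0.6   0.11]
shift [-0.02  8.19  0.35] turn [-0.24  0.13 -0.07]
```

```bash
python3 -m crank '[[0,1,0,0,0,0],[0,2,0,0,0,0],[0,3,0,0,0,0],[0,4,0,0,0,0]]' 0; python3 -m crank '[[0,1.5,0,0,0,0],[0,3,0,0,0,0],[0,3.5,0,0,0,0],[0,3.5,0,0,0,0]]' 0;  python3 go.py 0 91 34
```

```text
t: 7.6
eef_pos: [538.0, 39.6, 38.2]
tcp_rot: [-1.567, 0.001, -0.164]
ft_force: [0.3, -1.0, 5.2]
opening: 0.003
t: 8.0
eef_pos: [538.0, 39.6, 34.6]
tcp_rot: [-1.567, 0.001, -0.164]
ft_force: [-0.8, -0.0, 3.4]
opening: 0.002
t 8.0 tcp [538.01  39.63  34.6 ] rail X,Y 0.0 90.7 F [-0.79 -0.02  3.38] rot [-1.5667e+00  1.0000e-03 -1.6350e-01] open 0.002 q [-0.05  0.63  1.93  0.01  0.59  0.11]
shift [-0.04  0.6   0.31] turn [-0.24  0.13 -0.06]
```

```bash
python3 -m crank '[[0,1,0,0,0,0],[0,1.5,0,0,0,0],[0,1.5,0,0,0,0]]' 0; python3 -m crank '[[0,1,0,0,0,0],[0,1,0,0,0,0],[0,1,0,0,0,0]]' 0;  python3 go.py 0 91 34
```

```text
t: 8.3
eef_pos: [538.1, 39.6, 34.1]
tcp_rot: [-1.567, 0.0, -0.163]
ft_force: [-5.0, -0.7, 19.2]
opening: 0.005
t: 8.6
eef_pos: [538.1, 39.6, 34.1]
tcp_rot: [-1.567, -0.0, -0.163]
ft_force: [-4.9, -1.3, 17.8]
opening: 0.006
t 8.6 tcp [538.08  39.61  34.13] rail X,Y 0.1 90.7 F [-4.92 -1.26 17.76] rot [-1.5666e+00 -2.0000e-04 -1.6340e-01] open 0.006 q [-0.05  0.63  1.93  0.01  0.59  0.11]
shift [-0.11  0.14  0.33] turn [-0.24  0.14  0.01]
```

The tip stopped at z=34.1 under 19 N, 14 mm below the edge, so the key is on its stop. I'll retreat straight up, then aside so the cameras can see.

```bash
python3 -m crank '[[0,-5,0,0,0,0],[0,-20,0,0,0,0],[0,-50,0,0,0,0],[0,-90,0,0,0,0],[0,-130,0,0,0,0]]' 0; python3 -m crank '[[0,-20,45,0,0,0],[0,-30,90,0,0,0],[0,-30,135,0,0,0],[0,-30,180,0,0,0],[0,-30,225,0,0,0]]' 0; python3 -m crank '[[0,0,30,0,0,0],[0,0,50,0,0,0],[0,0,50,0,0,0]]' 0; python3 go.py
python3 - <<'E'
from h import *
a=np.radians(80.5);yv=np.array([np.cos(a),np.sin(a)]);xv=np.array([yv[1],-yv[0]]);C=np.array([523.,-49.8])
for n in("side","top"):
    p,d=vision.read_camera(n);cv2.imwrite(f"pics/{n}2.png",p)
    P0=cloud(n,np.load(n+"0.npy"));P=cloud(n,d)
    r=P[...,:2]-C;s=(abs(r@xv)<9)
    print(n,[(y,round(float(np.median(P[s&(abs(r@yv-y)<2.5)][:,2])),1)) for y in range(50,141,5)])
    if n=="top":
        diff=cv2.absdiff(p,cv2.imread("pics/top0.png")).max(-1);cv2.imwrite("pics/diff2.png",np.clip(diff.astype(int)*3,0,255).astype(np.uint8))
E
```

```text
t: 9.1
eef_pos: [537.6, 39.2, 165.2]
tcp_rot: [-1.567, 0.001, -0.163]
ft_force: [1.4, -0.5, -0.1]
opening: 0.003
t: 9.6
eef_pos: [574.1, 263.0, 196.1]
tcp_rot: [-1.567, 0.001, -0.163]
ft_force: [0.4, -1.3, 0.0]
opening: 0.003
t: 9.9
eef_pos: [582.0, 314.7, 195.6]
tcp_rot: [-1.566, 0.002, -0.161]
ft_force: [-0.2, -0.3, 0.2]
opening: 0.0
t 9.9 tcp [581.95 314.72 195.57] rail X,Y -2.0 369.2 F [-0.15 -0.26  0.17] rot [-1.5664e+00  1.5000e-03 -1.6080e-01] open 0.0 q [0.39 0.56 1.48 0.01 1.1  0.55]
side [(50, 48.3), (55, 48.3), (60, 48.1), (65, 48.5), (70, 40.7), (75, 34.1), (80, 34.3), (85, 34.3), (90, 34.3), (95, 34.6), (100, 34.3), (105, 34.5), (110, nan), (115, 48.2), (120, 48.6), (125, 48.6), (130, 48.4), (135, 48.2), (140, 48.4)]
top [(50, 49.7), (55, 49.7), (60, 49.4), (65, 49.4), (70, 34.6), (75, 35.5), (80, 35.5), (85, 35.1), (90, 35.5), (95, 35.6), (100, 35.2), (105, 35.8), (110, 34.8), (115, 47.9), (120, 49.3), (125, 49.5), (130, 49.2), (135, 49.4), (140, 49.4)]
  return _methods._mean(a, axis=axis, dtype=dtype,
  ret = ret.dtype.type(ret / rcount)
```

View pics/top2.png

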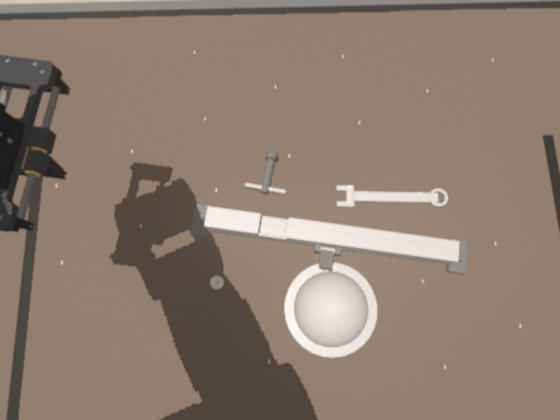

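View pics/side2.png

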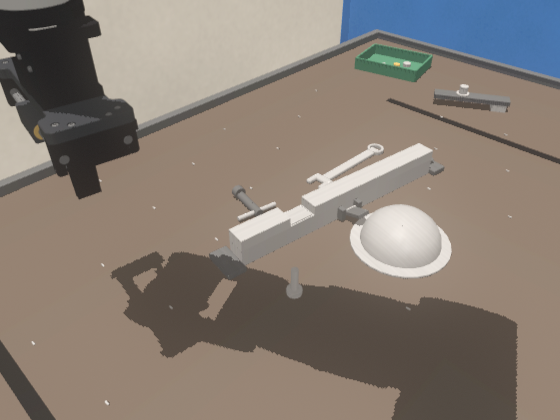

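The key is now about 14 mm below the edge. The dome (331,309), bolt (217,282), chuck key (269,172) and wrench (393,197) are at the same pixels as before. The toe clamp has tipped up, and the arm is clear of everything, so I'm handing in.

```bash
python3 -c "
from cell import job,env
print(env.state()['t']);print(job.job_done())"
```

```text
10.0
the job is handed in; nothing more can be done
None
```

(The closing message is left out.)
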